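# Reset the tripped breaker on the bench power console

## Robot

A 7-joint arm with a two-finger parallel gripper is mounted at the origin on a cart in front of the work surface, level with it; the furniture and walls round the work are solid. World frame = base frame: x ahead of the robot, y to its left, z up, the work surface at z = 0. Lengths are in m, angles in rad, forces in N, time in s.
With the tool pointing down it reaches from about 0.425 to 0.95 m from the base axis. Payload 16.7 kg.
Tool frame: the origin (TCP) lies midway between the tips of the shut fingers; the grasp point (between the pads) lies 19 mm behind it; z points along the fingers, y is the line along which they close (so a half turn about z gives the same grasp; the last joint's range is limited). The gripper opens to 94 mm and grips with 3 to 60 N. Pads are 16 mm wide; open, the fingers measure 119 mm over their backs; the gripper's body (75 mm by 177 mm) begins 78 mm behind the grasp point.
Start: joints at [-1.256, 0.426, 0.074, 1.606, -0.034, 1.111, -0.067], TCP at [0.303, 0.603, 0.205] pointing down, gripper open.
Joint ranges: [-2.85, 2.85], [-0.5, 2.14], [-1.23, 1.37], [0.21, 2.46], [-1.02, 4.16], [0.16, 2.05], [-2.73, 2.73]. Speed limits (rad/s): [1.89, 1.89, 2.39, 2.39, 3.01, 3.01, 3.01].

## Interface

Orientations are given as a 3x3 rotation matrix whose columns are the frame's x, y, z axes.
In Python, from workcell import robot gives the robot as it stands. The module is installed in compiled form; this text tells all that it offers. Calls block until the motion is done:
- robot.move_pose(position, orientation): joint-space move of the TCP to a pose.
- robot.move_l(position, rot=None, v=0.15, force_limit=None): straight line of the TCP; rot=None keeps the orientation; v is the mean speed in m/s. With force_limit (N) it stops when the force on the tool has changed by that much, and returns True; else False.
- robot.movej(angles): joint-space move.
- robot.set_gripper(opening, f_grip=None): finger opening in m; f_grip is the grip in N (None keeps the last); returns when the fingers have stopped.
- robot.sleep(seconds).
- robot.ik(position, orientation): joint angles nearest the present ones, or None.
- robot.observe(): the state.
- robot.camera(name): name is "scene" or "top"; returns a dict with "image" (384x512x3 uint8, red, green, blue), "range_z" (384x512 float32, m along the optical axis (not along the pixel's ray), 0 where there is no reading), "K" (3x3 intrinsics, pixels), "k1" (the pictures are not rectified: a ray, as slopes to the right and down, at radius r is drawn at 1 + k1 r^2 times it, then the intrinsics apply), "pose" (4x4, takes a point from camera to world coordinates). Camera axes: x right, y up, looking along -z (the intrinsics and any distortion apply to the point x, -y, -z); pixel columns grow to the right and rows downward; lengths in m; the calibration is good to about 2 mm. A picture is of the moment at which its call begins.
A pose or a line that the arm cannot do raises robot.Unreachable and nothing moves.
- robot.hand_in(): hands the job in; it is judged then, once.
The state is a dict: "clock": time; "joints": joint angles; "qvel": joint speeds; "joint_efforts": joint torques, N m; "tcp_pos": TCP position; "ee_rot": TCP orientation; "contact_force": force on the tool from outside, world axes, zero at the start; "moment": the same for the moment, N m; "gripper_width": finger opening in m; "finger_force": force on a finger pad.
Only numpy, scipy, OpenCV 4.12 (cv2) and the standard library are available. Lean on these libraries where they do the work, as an engineer would, in place of code of your own. Each camera call takes 0.05 s, during which the arm holds its last target. There are 200 camera calls.

## Task

One of the three breakers on the bench power console has tripped: its toggle stands midway while the other two are on. Reset it: push its toggle fully off, right up to its stop, so that the mechanism takes, then throw it on so that it stays on by itself, never pressing on the breaker with more than 20 N. Then shut the hinged clear cover over the toggles; leave the other two breakers on and the tools round the console undisturbed.

Things in the scene. Friction and masses are not known exactly. Their poses are not given: they have to be found in the camera images.
- power_console: grey sheet-metal desk console screwed to the bench, 175 mm deep (x), 216 wide (y); origin: centre of its underside; x horizontal to its back, y to its left. Front edge 60 mm high, from there the face rises backwards at 0.30 rad to a ledge 107 mm high. Three identical black breakers sit side by side in the face, 60 mm apart in y, in any order, their fronts 8 mm out of the face.
- face_centre (a point): centre of the console's sloping face, at (-0.011, 0, 0.084) in the console's frame. 'Up the slope' is (0.955, 0, 0.296) and 'out of the face' (-0.296, 0, 0.955) in that frame. Fixed side frames 42 mm high run up the slope on both sides, their middles 102 mm from here in y.
- tripped_breaker: the tripped breaker, its toggle midway; front 124 mm along the slope by 56 mm wide. Origin on the bench under its place: console frame (0, -0.06 or 0 or 0.06, 0), axes as the console's. A white bar marks the on end (up the slope), a white ring the off end. Tripped, its toggle springs back to 0 from either side (0.24 N m/rad). Limit 20 N between robot and breaker.
- toggle (a joint): angle of its toggle about the axle, rad, growing up the slope (on); 0 = square to the face = tripped. Pushed off (negative) it meets the centring spring, then also a latch (in all 4 to 10 N), then a hard stop, where the force climbs steeply. The latch takes about 0.06 rad before the stop. The stop lies between -0.40 and -0.87: it cannot be read beforehand, only felt.
- toggle_axle (a point): axle of that toggle, 18 mm below the face; (-0.006, 0, 0.067) in the breaker's frame; it runs along the console's y. Once the latch has taken, the toggle rests at -0.31 rad (off) when let go, and can be thrown over a detent (3 to 8 N) to on, where it rests at +0.31. Hard stop on that side at 0.58 rad.
- toggle_tip (a point): middle of the end of that toggle, 60 mm from the axle. The toggle is a smooth light grey bar 16 mm wide (y) and 11 mm thick that stands 34 mm out of the breaker's front, on a drum of 27 mm radius about the axle
- cover (a joint): hinge angle of the cover, rad: 0 = shut; at the start it stands open, leaning back, at 2.4 to 2.6; stiff (0.14 N m), so it stays where it is put
- cover_hinge (a point): middle of the cover's hinge axis (along the console's y) at the top of the face, (0.046, 0, 0.151) in the console's frame. The cover is a clear plate 4 mm thick with grey edge strips, 132 mm from axis to free edge, 198 mm wide; shut, it lies 47 mm out of the face and clears the toggles
- cover_tab (a point): centre of the grey thumb tab's outer half, in the middle of the cover's free edge, 145 mm from the hinge axis, 5 mm from the tab's end. The tab goes on from the plate: 18 mm long, 44 mm wide, 10 mm thick. Beside it a lip 34 mm deep hangs to the inside along the free edge
- toggle_b (a joint): toggle of a healthy breaker, same angle scale, on at 0.31
- toggle_c (a joint): toggle of the other healthy breaker, same angle scale, on at 0.31
- toggle_b_tip (a point): end of the first healthy breaker's toggle, same size and make
- toggle_c_tip (a point): end of the second healthy breaker's toggle, same size and make
- marker: black marker pen 131 mm long lying along the console's left side
- hex_key: black hex key, 92 mm long, 5 mm thick, lying along the console's right side
- screwdriver: red-handled screwdriver, 193 mm, lying to the right of the console
- parts_dish: round steel dish, 71 mm across, 17 mm high, to the front left
- tweezers: steel tweezers, 132 mm, lying behind the console
- tape_roll: roll of clear tape, 78 mm across, 18 mm high, lying behind the console

How it is judged:
On the way, in this order (a step that is already met when the one before it is completed fails the run):
1. the toggle is pushed fully off (value of joint toggle below -0.38 rad), for 0.02 s.
2. the toggle stays on by itself, not touched (value of joint toggle above 0.25 rad and contact force between each of the arm, the fingers and tripped_breaker below 0.1 N), for 0.3 s.
At the end, for the whole second after the job is handed in: The tripped breaker's toggle rests on by itself (0.25 to 0.40 rad), the other two toggles are still on (over 0.22 rad), the cover is shut (less than 0.08 rad, about 10 mm at its free edge), and the tools lie where they were, to 30 mm (value of joint toggle between 0.25 and 0.4 rad and value of joint cover below 0.08 rad and value of joint each of toggle_b, toggle_c above 0.22 rad); the robot touches nothing.
It fails at once if more than 20 N pressed on the tripped breaker (contact force between any of the arm, the fingers and tripped_breaker above 20 N).
It fails at once if another breaker's toggle pushed off its on position (value of joint any of toggle_b, toggle_c below 0.15 rad).
It fails at once if a bystander moved more than 30 mm (distance of any of marker, hex_key, screwdriver, parts_dish, tweezers, tape_roll from where it was at the start of the episode above 0.03 m).
It also fails if it takes over 67 s, if anything falls off the work surface, if the arm or the gripper's body presses on something with over 40 N, if the wrist force passes 120 N, or if a joint passes its speed limit or range.

## Working session

There is one attempt and no reset: what is moved stays moved. The work goes in short steps, each a Python script; the robot and the scene stay as the last script left them, time stands still between calls to the robot, and variables do not carry over. Pictures are saved under pics/ and viewed, at most 10 in all, crops included, and the job is handed in when it is done.

```bash
mkdir -p pics; python3 - <<'E'
from workcell import robot
import cv2,numpy as np
for n in("scene","top"):
    c=robot.camera(n); np.savez(n+"0.npz",**c); cv2.imwrite(f"pics/{n}0.png",cv2.resize(c["image"][:,:,::-1],(800,600)))
    print(n,c["K"].tolist(),c["k1"],np.round(c["pose"],3).tolist(),(c["range_z"]>0).mean())
o=robot.observe();print(o["clock"],o["contact_force"],o["gripper_width"])
E
```

```text
scene [[380.5097214743057, 0.0, 245.8884027035103], [0.0, 380.5097214743057, 192.26570175511827], [0.0, 0.0, 1.0]] -0.006498411986648536 [[0.717, 0.255, -0.649, -0.132], [-0.696, 0.296, -0.654, -0.722], [0.025, 0.921, 0.39, 0.526], [0.0, 0.0, 0.0, 1.0]] 0.9961140950520834
top [[465.96232955643165, 0.0, 254.25783063476715], [0.0, 465.96232955643165, 195.40038705890973], [0.0, 0.0, 1.0]] -0.1910449588927439 [[0.018, 0.997, -0.075, 0.468], [-1.0, 0.018, 0.006, -0.029], [0.008, 0.075, 0.997, 1.516], [0.0, 0.0, 0.0, 1.0]] 0.9959208170572916
0.1 [-0.28939801  0.58579821 -0.58134568] 0.09438891786268716
```

View pics/scene0.png

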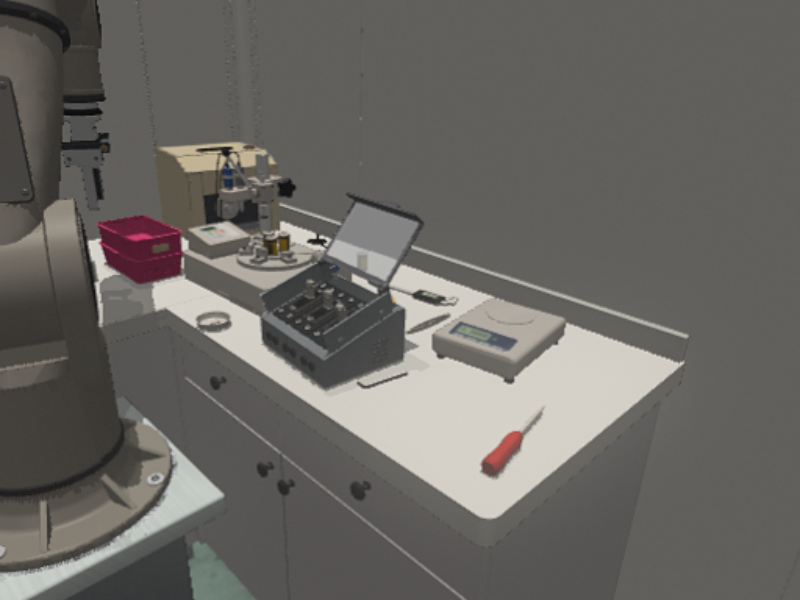

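View pics/top0.png

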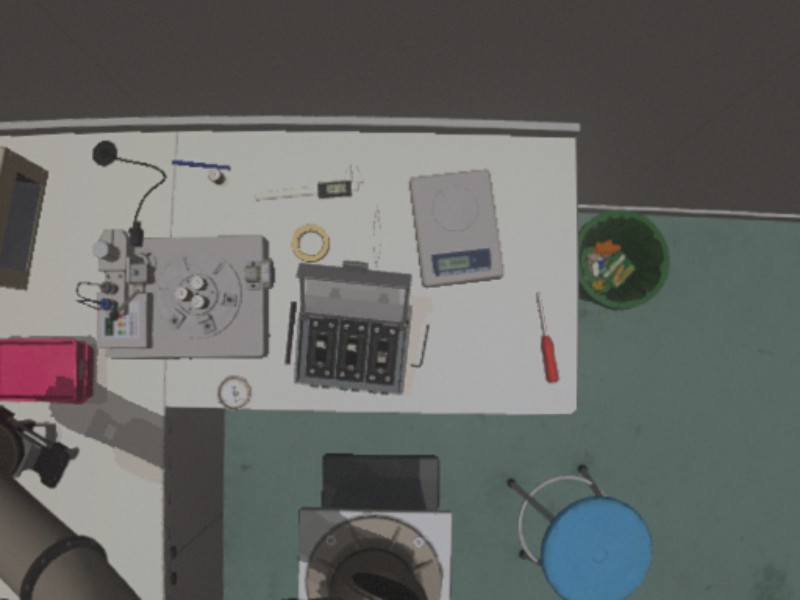

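The scene view shows the console with the cover leaning back. In the top view it sits at about (352,350), with the toggles at about (322,348), (351,355) and (383,355). I'll zoom in and use range data to get its pose.

```bash
cat > h.py <<'E'
import numpy as np,cv2
def cloud(c):
    K,k1=c["K"],float(c["k1"]); h,w=c["range_z"].shape
    u,v=np.meshgrid(np.arange(w),np.arange(h))
    uv=np.stack([u,v],-1).reshape(-1,1,2).astype(np.float64)
    n=cv2.undistortPoints(uv,K,np.array([k1,0,0,0.])).reshape(h,w,2)
    z=c["range_z"].astype(float)
    P=np.stack([n[...,0]*z,-n[...,1]*z,-z,np.ones_like(z)],-1)
    return (P@c["pose"].T)[...,:3]
E
python3 - <<'E'
import numpy as np,cv2
from h import cloud
c=dict(np.load("top0.npz")); P=cloud(c)
im=c["image"][160:256,180:276,::-1]
cv2.imwrite("pics/crop_top.png",cv2.resize(im,(576,576),interpolation=cv2.INTER_CUBIC))
s=dict(np.load("scene0.npz")); Q=cloud(s)
cv2.imwrite("pics/crop_scene.png",cv2.resize(s["image"][115:250,160:280,::-1],(528,594),interpolation=cv2.INTER_CUBIC))
print("bench z",np.median(P[170:180,350:360,2]),)
for A in(P,Q):
    m=(A[...,0]>.3)&(A[...,0]<.8)&(abs(A[...,1])<.3)&(A[...,2]>.05)&(A[...,2]<.3)
    print(A[m].min(0),A[m].max(0))
# face plane normal: RANSAC-free: local console area, in top image
for n,A,sl in(("top",P,np.s_[195:250,188:264]),("scene",Q,np.s_[170:240,165:265])):
    X=A[sl].reshape(-1,3)
    X=X[(X[:,2]>.05)&(X[:,2]<.16)]
    best=0;r=np.random.default_rng(0)
    for _ in range(3000):
        p=X[r.choice(len(X),3,False)];nn=np.cross(p[1]-p[0],p[2]-p[0]);l=np.linalg.norm(nn)
        if l<1e-5:continue
        nn/=l;nn*=np.sign(nn[2])
        if not .93<nn[2]<.975: continue
        i=abs((X-p[0])@nn)<.003
        if i.sum()>best:best=i.sum();B=i
    Y=X[B];ct=Y.mean(0);nn=np.linalg.svd(Y-ct,full_matrices=False)[2][2];nn*=np.sign(nn[2])
    print(n,best,len(X),ct,nn,"yaw",np.arctan2(-nn[1],-nn[0]),"tilt",np.arccos(nn[2]))
E
```

```text
bench z 0.00010792899629963326
[ 0.40094312 -0.24967183  0.050001  ] [0.79988006 0.29999911 0.27981082]
[ 0.39724937 -0.25171105  0.05001104] [0.79986147 0.29979357 0.27330302]
top 1422 3272 [0.4815938  0.05112239 0.08833787] [-0.31629463  0.04040978  0.94779996] yaw -0.12707152332642133 tilt 0.32453232228178813
scene 1103 4377 [0.4755723  0.0716091  0.08616139] [-0.30092722  0.04185596  0.95272813] yaw -0.1382033167030574 tilt 0.3087039891850348
```

View pics/crop_top.png

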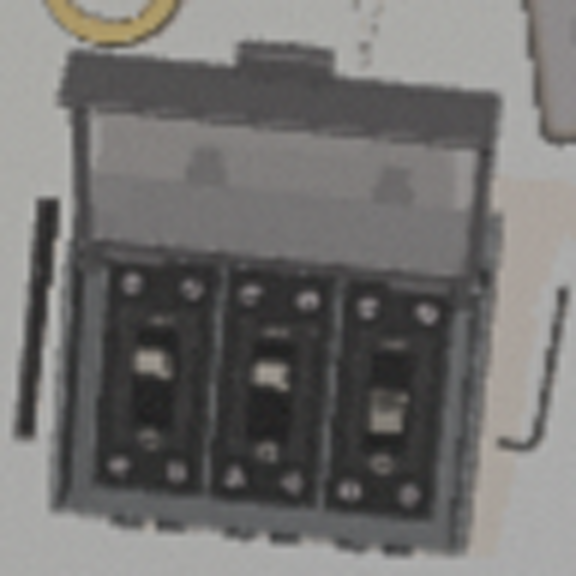

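View pics/crop_scene.png

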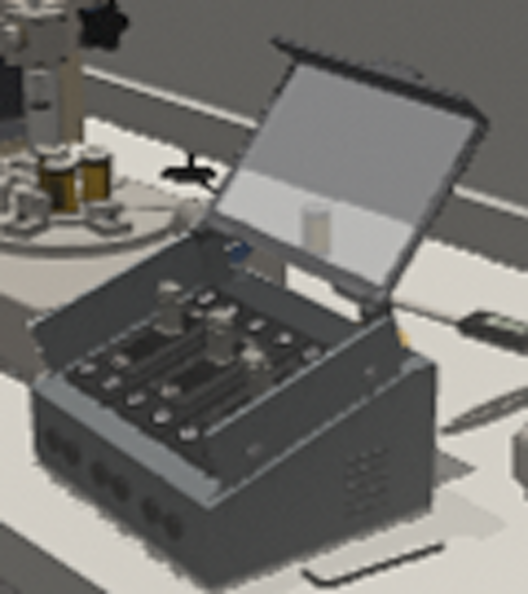

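The tripped breaker is the right-hand one: its toggle at crop_top (385,410) stands lower than the other two at (152,360) and (270,372). The 12 front screws are clear in crop_top, so I'll fit position and yaw to them.

```bash
cat >> h.py <<'E'
def proj(c,W):
    p=(np.c_[W,np.ones(len(W))]@np.linalg.inv(c["pose"]).T)[:,:3]
    return cv2.projectPoints(p*[1,-1,-1],np.zeros(3),np.zeros(3),c["K"],np.array([float(c["k1"]),0,0,0.]))[0][:,0]
E
python3 - <<'E'
import numpy as np,cv2
from scipy.optimize import least_squares
from h import *
c=dict(np.load("top0.npz")); P=cloud(c)
px=np.array([(132,283),(193,289),(250,293),(308,299),(369,307),(428,314),(118,465),(176,471),(235,476),(291,484),(349,490),(409,495)])
px=np.array([180,160])+(px+.5)/6-.5
g=cv2.cvtColor(c["image"],cv2.COLOR_RGB2GRAY).astype(float)
ref=[]
for u,v in px:
    iu,iv=round(u),round(v); w=g[iv-2:iv+3,iu-2:iu+3]; w=np.clip(w-np.percentile(w,50),0,None)
    yy,xx=np.mgrid[iv-2:iv+3,iu-2:iu+3]; ref.append(((w*xx).sum()/w.sum(),(w*yy).sum()/w.sum()))
ref=np.array(ref)
S=np.array([.955,0,.296]);O=np.array([-.296,0,.955]);Y=np.array([0,1,0.])
def con(x0,y0,yaw,L): 
    R=np.array([[np.cos(yaw),-np.sin(yaw),0],[np.sin(yaw),np.cos(yaw),0],[0,0,1]]);return L@R.T+[x0,y0,0]
def mod(p):
    L=[np.array([-.011,0,.084])+.008*O+s*p[3]*S+(b+e*p[4])*Y for s in(1,-1) for b in(.06,0,-.06) for e in(1,-1)]
    return con(*p[:3],np.array(L))
f=least_squares(lambda p:(proj(c,mod(p))-ref).ravel(),[.49,.05,-.13,.05,.015])
print(f.x,np.sqrt((f.fun**2).mean()),abs(f.fun).max())
C=f.x[:3]; print("face centre",con(*C,np.array([[-.011,0,.084]])))
ax=np.array([-.0057,0,.0668])
for b,th in((.06,.31),(0,.31),(-.06,0)):
    t=con(*C,(ax+b*Y+.06*(np.cos(th)*O+np.sin(th)*S))[None]); print("tip pred",t.round(3),"crop px",((proj(c,t)-[180,160]+.5)*6-.5).round(0))
# range checks: bright toggle pixels; points in console frame
R=con(0,0,C[2],np.eye(3)).T
for n in("top","scene"):
    d=dict(np.load(n+"0.npz")); A=(cloud(d)-[C[0],C[1],0])@R
    q=A-[-.011,0,.084]; s,y,o=q@S,q[...,1],q@O
    for b in(.06,0,-.06):
        m=(abs(y-b)<.02)&(abs(s)<.035)&(o>.030)&(o<.05); print(n,b,m.sum(),"s,y,o",np.median(s[m]),np.median(y[m]),o[m].max() if m.any() else 0)
    m=(abs(y)<.09)&(abs(s)<.055)&(o>-.01)&(o<.02); print(" front o median",np.median(o[m]))
    h=A-[.046,0,.151]; m=(abs(h[...,1])<.12)&(h[...,2]>.03)&(h[...,2]<.16)&(h[...,0]>.0)&(h[...,0]<.2)
    r=np.hypot(h[...,0],h[...,2])[m]; a=np.pi+.30-np.arctan2(h[...,2],h[...,0])[m]; k=r>.11
    print(" cover ang",np.percentile(a[k],[5,25,50,75,95]).round(3),"rmax",r.max(),"y",np.percentile(h[...,1][m][k],[1,50,99]).round(3),k.sum())
    k=m&(abs(h[...,1])<.02); rr=np.hypot(h[...,0],h[...,2]); k&=(rr>.134); print(" tab",k.sum(),np.median(h[k],0) if k.any() else 0)
np.save("C.npy",C)
E
```

```text
[ 0.49767031  0.04904703 -0.08381484  0.04879825  0.01506091] 0.11845679576556398 0.25157756082094807
face centre [[0.48670893 0.04996791 0.084     ]]
tip pred [[0.498 0.109 0.127]] crop px [[149. 360.]]
tip pred [[0.493 0.049 0.127]] crop px [[269. 372.]]
tip pred [[ 0.469 -0.009  0.124]] crop px [[385. 421.]]
top 0.06 23 s,y,o 0.01759724747776695 0.058455518089792956 0.04598664832721264
top 0 25 s,y,o 0.016063833105414798 -0.0017217595770164065 0.04427928728611676
top -0.06 20 s,y,o 0.0006203614692155994 -0.06050574854709488 0.04533756118194008
 front o median 0.006224998202667429
 cover ang [2.309 2.353 2.432 2.5   2.545] rmax 0.153203989919799 y [-0.097 -0.001  0.097] 783
 tab 144 [0.08210322 0.00023844 0.11718891]
scene 0.06 25 s,y,o 0.01124393663083312 0.0561589228348771 0.04069165447545278
scene 0 27 s,y,o 0.009935182432169412 -0.002983432764941764 0.039440523056339674
scene -0.06 32 s,y,o -0.007000601098676559 -0.06446262774250436 0.04490808625366628
 front o median 0.006409532081307421
 cover ang [2.29  2.364 2.504 2.521 2.536] rmax 0.14600236152958046 y [-0.099 -0.009  0.097] 503
 tab 24 [ 0.08260961 -0.00082033  0.11544054]
```

```bash
cat >> h.py <<'E'
C=np.load("C.npy"); cy,sy=np.cos(C[2]),np.sin(C[2])
RC=np.array([[cy,-sy,0],[sy,cy,0],[0,0,1]])
def W(L): return RC@np.asarray(L,float)+[C[0],C[1],0]
S=np.array([.9553,0,.2955]);O=np.array([-.2955,0,.9553]);AX=np.array([-.0057,-.06,.0668]);H=np.array([.046,0,.151])
def A(s,o): return W(AX+s*S+o*O)          # s,o from the tripped toggle's axle
def rot(t,flip=1):   # tool z leaned: t=.3 -> straight into the face, 0 -> vertical
    z=RC@np.array([np.sin(t),0,-np.cos(t)]); y=flip*RC@np.array([0,1.,0]); return np.c_[np.cross(y,z),y,z]
def arc(th,r=.046,side=1,hw=.008,ht=.0055):  # TCP so that finger's lower edge touches the toggle's side (+1 = upslope side)
    return A(r*np.sin(th)+side*(ht*np.cos(th)+hw), r*np.cos(th)-side*ht*np.sin(th))
def cov(a,r,n):  # point r along cover at angle a, n beyond its outer face
    e=np.pi+.30-a; d=np.array([np.cos(e),0,np.sin(e)]); m=np.array([np.sin(e),0,-np.cos(e)]); return W(H+r*d+n*m)
E
python3 - <<'E'
from workcell import robot
from h import *
o=robot.observe();print(o["ee_rot"].round(2).tolist())
P=np.concatenate([cloud(dict(np.load(n+"0.npz"))).reshape(-1,3) for n in("top","scene")])
for x0 in(.25,.35,.45,.55,.65):
    print(x0,[ (y0,P[(abs(P[:,0]-x0)<.05)&(abs(P[:,1]-y0)<.05)][:,2].max().round(2)) for y0 in(.6,.5,.4,.3,.2)])
for fl in(1,-1):
  for t in(.3,.15,0):
    R=rot(t,fl)
    pts=[A(.03,.18),A(.03,.046),arc(0),arc(-.45),arc(-.87),A(-.06,.1),arc(-.45,side=-1),arc(.4,side=-1),cov(2.5,.13,.05),cov(2.5,.13,.01),cov(2,.13,.01),cov(1.3,.13,.01),cov(.7,.13,.01),cov(0,.13,.005)]
    qs=[robot.ik(p,R) for p in pts]
    print(fl,t,[None if q is None else np.round(q,1).tolist() for q in (qs[0],qs[4])],[q is not None for q in qs])
E
```

```text
[[-0.89, 0.45, -0.0], [0.45, 0.89, -0.0], [-0.0, -0.0, -1.0]]
0.25 [(0.6, np.float64(0.54)), (0.5, np.float64(0.67)), (0.4, np.float64(0.76)), (0.3, np.float64(0.78)), (0.2, np.float64(-0.78))]
0.35 [(0.6, np.float64(0.6)), (0.5, np.float64(0.65)), (0.4, np.float64(0.01)), (0.3, np.float64(0.02)), (0.2, np.float64(0.01))]
0.45 [(0.6, np.float64(0.13)), (0.5, np.float64(0.14)), (0.4, np.float64(0.09)), (0.3, np.float64(0.09)), (0.2, np.float64(0.13))]
0.55 [(0.6, np.float64(0.23)), (0.5, np.float64(0.31)), (0.4, np.float64(0.33)), (0.3, np.float64(0.15)), (0.2, np.float64(0.14))]
0.65 [(0.6, np.float64(0.08)), (0.5, np.float64(0.3)), (0.4, np.float64(0.27)), (0.3, np.float64(0.15)), (0.2, np.float64(0.14))]
1 0.3 [[-0.9, -0.3, 0.6, 2.2, 0.3, 0.8, 1.0], [-0.7, 0.1, 0.5, 2.4, 0.1, 0.3, 1.2]] [True, True, True, True, True, True, True, True, True, True, True, True, True, True]
1 0.15 [[-0.8, -0.1, 0.6, 2.1, 0.1, 1.0, 1.2], [-0.6, 0.1, 0.5, 2.3, -0.1, 0.5, 1.4]] [True, True, True, True, True, True, True, True, True, True, True, True, True, True]
1 0 [[-0.7, 0.0, 0.6, 2.0, -0.0, 1.1, 1.4], [-0.5, 0.2, 0.5, 2.2, -0.2, 0.7, 1.5]] [True, True, True, True, True, True, True, True, True, True, True, True, True, True]
-1 0.3 [[-0.7, -0.2, 0.5, 2.2, 0.3, 0.8, -2.1], [-0.8, 0.1, 0.6, 2.4, 0.1, 0.3, -1.9]] [True, True, True, True, True, True, True, True, True, True, True, True, True, True]
-1 0.15 [[-0.8, -0.1, 0.7, 2.1, 0.1, 1.0, -1.9], [-0.9, 0.2, 0.8, 2.3, -0.2, 0.5, -1.6]] [True, True, True, True, True, True, True, True, True, True, True, True, True, True]
-1 0 [[-0.9, 0.0, 0.8, 2.0, -0.0, 1.1, -1.8], [-0.9, 0.3, 0.9, 2.2, -0.4, 0.7, -1.4]] [True, True, True, True, True, True, True, True, True, True, True, True, True, True]
```

```bash
python3 - <<'E'
from workcell import robot
from h import *
p=robot.observe()["tcp_pos"]
robot.move_l([p[0],p[1],.43],v=.3)
robot.set_gripper(0,20)
R=rot(.15)
robot.move_pose([.38,.33,.43],R)
robot.move_pose(A(.032,.16),R)
o=robot.observe();print(o["clock"],o["tcp_pos"],A(.032,.16),o["contact_force"],o["gripper_width"])
print("below", A(.032,.046))
c=robot.camera("scene");cv2.imwrite("pics/s1.png",cv2.resize(c["image"][95:235,150:290,::-1],(560,560),interpolation=cv2.INTER_CUBIC))
E
```

```text
5.0083 [ 0.47088297 -0.00784648  0.22958443] [ 0.47031558 -0.00886622  0.229104  ] [ 0.70826312 -0.50565814 -0.05763807] 0.0007613370946172654
below [ 0.50388432 -0.01168639  0.1201998 ]
```

View pics/s1.png

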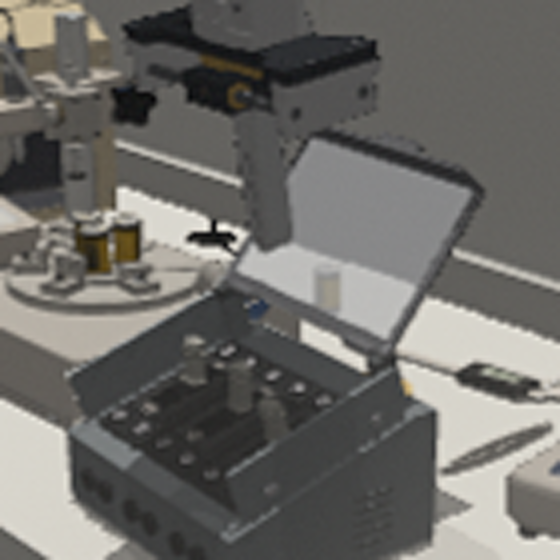

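```bash
python3 - <<'E'
from workcell import robot
from h import *
R=rot(.15); Sw=RC@S; r=.050
robot.move_l(A(.034,.050),R,v=.12)
robot.sleep(.2)
b=np.mean([robot.observe()["contact_force"] for _ in range(3)],0)
def F(): 
    f=robot.observe()["contact_force"]-b; return f@Sw, np.linalg.norm(f)
print(robot.observe()["clock"],robot.observe()["tcp_pos"]-A(.034,.05),b)
th=.10; log=[]; hit=False
while th>-.95:
    th-= .03 if th>-.34 else .012
    f=F()
    if f[1]>15: break
    hit=robot.move_l(arc(th,r),v=.03 if th>-.34 else .015,force_limit=max(1.5,15.5-f[1]))
    f=F(); d=robot.observe()["tcp_pos"]-arc(th,r); log.append((round(th,3),round(f[0],1),round(f[1],1),round(d@Sw*1e3,1)))
    if hit: break
print(*log,sep="\n"); print(hit,robot.observe()["clock"],F())
E
```

```text
6.325 [0.00020566 0.00024901 0.00053   ] [0.08712694 0.03355261 0.80897405]
(0.07, np.float64(0.4), np.float64(1.0), np.float64(0.2))
(0.04, np.float64(0.1), np.float64(0.7), np.float64(0.0))
(0.01, np.float64(-0.4), np.float64(1.2), np.float64(-0.1))
(-0.02, np.float64(0.1), np.float64(0.6), np.float64(-0.1))
(-0.05, np.float64(0.4), np.float64(0.7), np.float64(-0.1))
(-0.08, np.float64(-0.3), np.float64(1.3), np.float64(-0.1))
(-0.11, np.float64(0.5), np.float64(0.9), np.float64(-0.1))
(-0.14, np.float64(-0.3), np.float64(0.9), np.float64(-0.1))
(-0.17, np.float64(-0.7), np.float64(1.6), np.float64(-0.1))
(-0.2, np.float64(0.4), np.float64(1.5), np.float64(-0.1))
(-0.23, np.float64(1.7), np.float64(1.9), np.float64(-0.1))
(-0.26, np.float64(0.8), np.float64(1.0), np.float64(-0.1))
(-0.29, np.float64(0.3), np.float64(0.9), np.float64(-0.1))
(-0.32, np.float64(0.9), np.float64(0.9), np.float64(-0.1))
(-0.35, np.float64(1.6), np.float64(1.6), np.float64(-0.1))
(-0.362, np.float64(-0.1), np.float64(1.0), np.float64(-0.0))
(-0.374, np.float64(0.8), np.float64(1.9), np.float64(0.0))
(-0.
[... 1972 characters left out ...]
 np.float64(-0.0))
(-0.782, np.float64(1.4), np.float64(3.1), np.float64(-0.1))
(-0.794, np.float64(2.2), np.float64(3.6), np.float64(-0.0))
(-0.806, np.float64(0.9), np.float64(2.9), np.float64(-0.1))
(-0.818, np.float64(1.7), np.float64(4.2), np.float64(0.0))
(-0.83, np.float64(1.1), np.float64(6.5), np.float64(0.1))
(-0.842, np.float64(2.8), np.float64(8.1), np.float64(0.4))
(-0.854, np.float64(3.0), np.float64(9.7), np.float64(0.7))
(-0.866, np.float64(3.9), np.float64(11.4), np.float64(0.8))
(-0.878, np.float64(4.7), np.float64(13.4), np.float64(1.2))
(-0.89, np.float64(6.2), np.float64(15.1), np.float64(1.6))
False 21.7917 (np.float64(6.158980306420946), np.float64(15.097949661255045))
```

```bash
python3 - <<'E'
from workcell import robot
from h import *
Sw=RC@S;Ow=RC@O; log=[]
for th in (-.85,-.8,-.7,-.6,-.5,-.4,-.3,-.2):
    robot.move_l(arc(th,.05),v=.06); f=robot.observe()["contact_force"]; log.append((th,round(f@Sw,1),round(f@Ow-.8,1)))
print(log)
robot.move_l(A(.034,.05),v=.15); robot.move_l(A(.034,.12),rot(.3),v=.2)
c=robot.camera("scene");np.savez("s2.npz",**c);cv2.imwrite("pics/s2.png",cv2.resize(c["image"][145:225,155:255,::-1],(800,640)[:2],interpolation=cv2.INTER_CUBIC)[:600])
print(robot.observe()["clock"])
E
```

```text
[(-0.85, np.float64(5.3), np.float64(3.7)), (-0.8, np.float64(3.3), np.float64(1.5)), (-0.7, np.float64(2.6), np.float64(1.7)), (-0.6, np.float64(1.8), np.float64(1.5)), (-0.5, np.float64(2.0), np.float64(1.6)), (-0.4, np.float64(2.3), np.float64(-0.6)), (-0.3, np.float64(0.6), np.float64(-1.0)), (-0.2, np.float64(-0.4), np.float64(0.2))]
24.7833
```

View pics/s2.png

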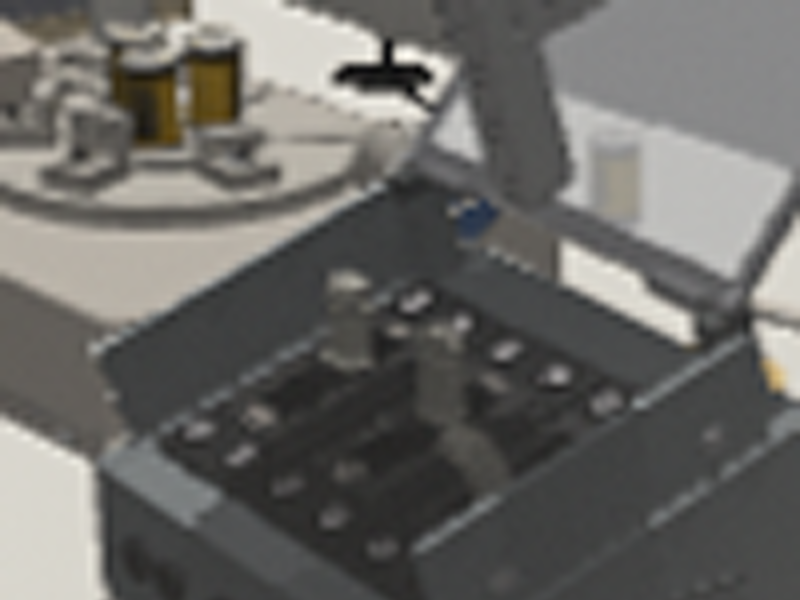

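In s2 the right-hand toggle leans down the slope, tip at about (455,440). I'll check that against the predicted tip for -0.31 and 0, then throw it on if it has latched.

```bash
python3 - <<'E'
from workcell import robot
from h import *
c=dict(np.load("s2.npz"))
for th in(-.31,0): print(th,((proj(c,A(.06*np.sin(th),.06*np.cos(th))[None])-[155,145]+.5)*8-.5).round())
q=(cloud(c)-W(AX)); s,y,o=q@(RC@S),q@RC[:,1],q@(RC@O)
m=(abs(y)<.02)&(abs(s)<.06)&(o>.045)&(o<.07); print(m.sum(),np.median(s[m]),np.median(o[m]),s[m].min())
t=np.arctan2(np.median(s[m]),np.median(o[m]));print("ang",t)
if t>-.2: raise SystemExit("not latched?")
R=rot(.3);Sw=RC@S;r=.050
robot.move_l(A(-.06,.12),R,v=.2); robot.move_l(A(-.06,.048),v=.15); robot.sleep(.15)
b=np.mean([robot.observe()["contact_force"] for _ in range(3)],0)
def F(): return robot.observe()["contact_force"]-b
log=[];th=-.60
while th<.34:
    th+=.04; f=np.linalg.norm(F())
    hit=robot.move_l(arc(th,r,-1),v=.04,force_limit=max(1.5,15-f)); f=F(); log.append((round(th,2),round(f@Sw,1),round(np.linalg.norm(f),1)))
    if hit: break
print(*log); print(hit,robot.observe()["clock"])
E
```

```text
-0.31 [[463. 433.]]
0 [[504. 399.]]
32 -0.02104123602159619 0.053983420022673756 -0.026050807518571348
ang -0.371658326854688Traceback (most recent call last):
  File "<stdin>", line 10, in <module>
workcell.Unreachable: the arm cannot follow that straight line within its joint ranges
```

The toggle is latched off: measured -0.37, and it matches the -0.31 projection. That tilt is out of reach at this point, so I'll use the 0.15 tilt instead.

```bash
python3 - <<'E'
from workcell import robot
from h import *
R=rot(.15);Sw=RC@S;r=.050
robot.move_l(A(.0,.12),R,v=.2)
robot.move_l(A(-.055,.12),v=.2); robot.move_l(A(-.055,.048),v=.15); robot.sleep(.15)
b=np.mean([robot.observe()["contact_force"] for _ in range(3)],0)
print("base",b.round(1),robot.observe()["clock"])
def F(): return robot.observe()["contact_force"]-b
log=[];th=-.60
while th<.34:
    th+=.04; f=np.linalg.norm(F())
    hit=robot.move_l(arc(th,r,-1),v=.04,force_limit=max(1.5,15-f)); f=F(); log.append((round(th,2),round(f@Sw,1),round(np.linalg.norm(f),1)))
    if hit: break
print(*[tuple(map(float,l)) for l in log]); print(hit,robot.observe()["clock"])
E
```

```text
base [-0.   0.1 -0.2] 26.3083
(-0.56, -0.4, 0.9) (-0.52, -1.6, 1.8) (-0.48, -3.3, 3.6) (-0.44, -3.3, 3.7) (-0.4, -2.0, 2.7) (-0.36, -2.2, 2.3) (-0.32, 0.3, 1.0) (-0.28, 0.1, 0.6) (-0.24, 0.3, 1.0) (-0.2, 0.5, 0.6) (-0.16, 0.1, 0.7) (-0.12, 0.1, 0.3) (-0.08, -0.6, 0.8) (-0.04, 0.7, 0.8) (0.0, -0.2, 0.4) (0.04, 0.1, 0.9) (0.08, 0.2, 0.4) (0.12, 0.7, 0.9) (0.16, -0.5, 0.7) (0.2, 0.1, 0.2) (0.24, -1.5, 2.1) (0.28, -1.4, 1.9) (0.32, -1.6, 1.7) (0.36, -2.1, 2.4)
False 32.6583
```

```bash
python3 - <<'E'
from workcell import robot
from h import *
robot.move_l(A(-.03,.05),v=.1); robot.move_l(A(-.04,.20),v=.25)
R=rot(.15); p=W([-.03,0,.42]); robot.move_l(p,rot(0.1),v=.3)
c=robot.camera("scene"); q=(cloud(c)-W(AX)); s,y,o=q@(RC@S),q@RC[:,1],q@(RC@O)
for b in(0,.06,.12):
    m=(abs(y-b)<.02)&(abs(s)<.06)&(o>.045)&(o<.07); print(b,m.sum(),np.median(s[m]),np.median(o[m]),np.arctan2(np.median(s[m]),np.median(o[m])))
cv2.imwrite("pics/s3.png",cv2.resize(c["image"][95:235,150:290,::-1],(560,560),interpolation=cv2.INTER_CUBIC))
print(robot.observe()["clock"],robot.observe()["tcp_pos"])
for t in(0,.15,-.2,-.4):
    print(t,[robot.ik(x,rot(t)) is not None for x in(W([.17,0,.42]),cov(2.5,.13,.06),*[cov(a,.13,.012) for a in(2.5,2.2,1.9,1.6,1.3,1,.7,.4,0)])])
E
```

```text
0 36 0.008687381241977363 0.05362768448175624 0.16059921217484377
0.06 32 0.009654360644401068 0.051745709656934674 0.18445243892382224
0.12 30 0.009980701669838641 0.052521636115833874 0.18779117964827896
34.9417 [0.46688493 0.05093762 0.41823194]
0 [True, True, True, True, True, True, True, True, True, True, True]
0.15 [True, True, True, True, True, True, True, True, True, True, True]
-0.2 [True, True, True, True, True, True, True, True, True, True, True]
-0.4 [True, True, True, True, True, True, True, True, True, True, True]
```

View pics/s3.png

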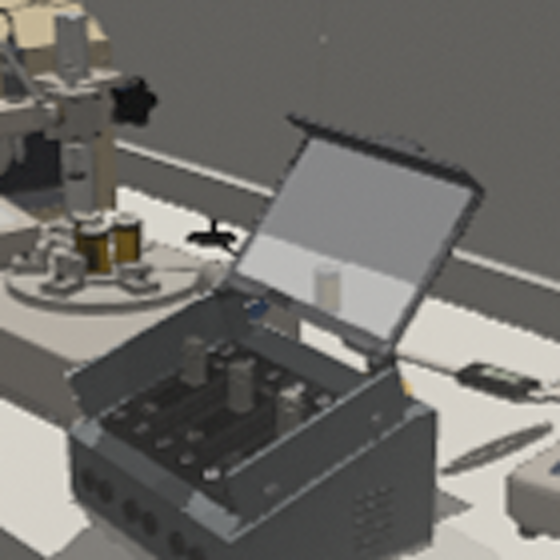

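All three toggles stand alike in s3 at about (195,360), (240,385) and (290,405), so the breaker is on. Next I'll go behind the cover and swing it shut.

```bash
python3 - <<'E'
from workcell import robot
from h import *
R=rot(0)
robot.move_l(W([.19,0,.42]),R,v=.25)
robot.move_l(W([.19,0,.235]),v=.2)
hit=False
for a in(2.5,2.3,2.1,1.9,1.7,1.5,1.3,1.1,.9,.7,.5,.35,.2,.1):
    hit=robot.move_l(cov(a,.13,.014),v=.1,force_limit=12)
    if hit: break
print(a,hit,robot.observe()["clock"],robot.observe()["contact_force"])
if not hit:
    hit=robot.move_l(cov(-.08,.13,.008),v=.03,force_limit=6)
    o=robot.observe(); L=RC.T@(o["tcp_pos"]-[C[0],C[1],0])-H; print("press",hit,o["clock"],o["contact_force"],"tip ang",np.pi+.3-np.arctan2(L[2],L[0])%(2*np.pi),np.hypot(L[0],L[2]))
E
```

```text
0.1 False 42.8917 [ 0.63782149 -0.14310095 -0.30258195]
press True 43.6167 [-3.02288775  0.22985677 13.5104153 ] tip ang 0.03472812349172694 0.12971852388058283
```

```bash
python3 - <<'E'
from workcell import robot
from h import *
p=robot.observe()["tcp_pos"]
robot.move_l(p+[0,0,.22],v=.2)
robot.move_pose([.33,.33,.43],rot(0))
robot.sleep(.3)
for n in("scene","top"):
    c=robot.camera(n); A_=(cloud(c)-[C[0],C[1],0])@RC; h=A_-H
    m=(abs(h[...,1])<.1)&(h[...,0]<-.11)&(h[...,0]>-.16)&(h[...,2]>-.06)&(h[...,2]<.1)
    r=np.hypot(h[...,0],h[...,2]); a=np.pi+.3-np.arctan2(h[...,2],h[...,0])%(2*np.pi)
    k=m&(r>.12)&(r<.15); print(n,k.sum(),np.percentile(a[k],[10,50,90,98]).round(3))
    im=c["image"][95:235,150:290] if n=="scene" else c["image"][150:260,170:380]
    cv2.imwrite(f"pics/{n}4.png",cv2.resize(im[:,:,::-1],None,fx=3.6,fy=3.6,interpolation=cv2.INTER_CUBIC))
print(robot.observe()["clock"],robot.observe()["contact_force"])
E
python3 -c "
import cv2,numpy as np
a=cv2.imread('pics/scene4.png');b=cv2.imread('pics/top4.png')
a=cv2.resize(a,(330,330));b=cv2.resize(b,(470,246));o=np.zeros((330,800,3),np.uint8);o[:,:330]=a;o[:246,330:]=b;cv2.imwrite('pics/both4.png',o)"
```

```text
scene 446 [-0.091  0.006  0.022  0.032]
top 386 [-0.018  0.013  0.042  0.058]
46.425 [-0.44475534  0.36866798  0.2351794 ]
```

View pics/both4.png

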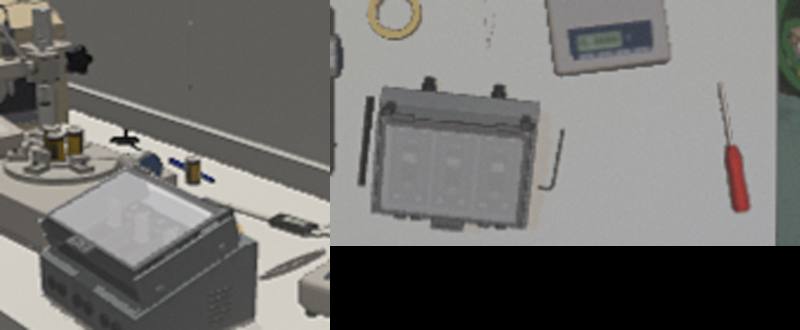

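The cover lies flat over the toggles. Its tab is at the front at (447,224), its measured angle is about 0.01, and the tools are in place.

```bash
python3 -c "
from workcell import robot
print(robot.hand_in())"
```

```text
the job is handed in; nothing more can be done
None
```

I reset the tripped breaker (right-hand side) by pushing it to its off stop at about 15 N and throwing it on, then shut the cover. In the last pictures all three toggles stand on and the tools I could see are in place; the job is handed in at about 46 s, but no verdict was shown.

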